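Set the vibrating table four clicks higher and start it

ROBOT

A 7-joint arm with a two-finger parallel gripper is mounted at the origin on a cart in front of the work surface, level with it; the furniture and walls round the work are solid. World frame = base frame: x ahead of the robot, y to its left, z up, the work surface at z = 0. Lengths are in m, angles in rad, forces in N, time in s.
With the tool pointing down it reaches from about 0.425 to 0.875 m from the base axis. Payload 4.7 kg.
Tool frame: the origin (TCP) lies between the finger pads; the fingertips stand 8 mm ahead of it and the grasp point (between the pads) lies 11 mm behind it; z points along the fingers, y is the direction in which the jaws open and shut (so a half turn about z gives the same grasp; the last joint's range is limited). The gripper opens to 87 mm and grips with 3 to 60 N. Pads are 19 mm wide; open, the fingers measure 117 mm over their backs; the gripper's body (75 mm by 190 mm) begins 51 mm behind the grasp point.
Start: joints at [-1.188, 0.321, -0.07, 1.45, 0.023, 1.371, -0.057], TCP at [0.234, 0.606, 0.231] pointing down, gripper open.
Joint ranges: [-2.86, 2.86], [-0.3, 2.09], [-1.38, 1.24], [0.06, 2.45], [-1.56, 4.7], [0.09, 2.05], [-2.69, 2.69]. Speed limits (rad/s): [2.57, 2.57, 3.14, 3.14, 3.14, 3.14, 3.14].

INTERFACE

Orientations are given as a rotation vector (axis times angle).
In Python, from bench import ctrl, optics, ticket gives the robot as it stands.
- The arm moves only by the tool play_rows, never from a script. Its argument "motion" is a list of rows, each a list of 5 numbers: the closure, from 0 (fully open) to 1 (shut), then the shift along the tool's x, y, z in cm, then the turn about the tool's z in rad. In form: [[jaw, tx, ty, tz, spin], ...]. A call has 1 to 20 rows; each row shifts and turns the commanded pose from where the row before left it, along the tool's axes as they then stand; what a row does not reach is not made up. A row lasts 1/8 s, in which the tool goes at most 62.5 mm and 10.7 degrees, less where a joint would pass 70% of its speed; a pose out of reach is approached as far as the arm can. A call is refused whole if a number of a shift passes 6.25 or a number of a turn 0.188, either way. A call with a gripper value outside its range is refused whole. The fingers move at their own pace and stop on an object; "force" is the grip in N (left out, the last holds). Time passes only in rows, so rows that do not move let the fingers close. It gives the time, the measured TCP pose, the force and the opening at its end, in the units of the state.
- ctrl.get_state(): the state, without advancing time (a new reading comes with each control period).
- optics.get_image(name): name is "side" or "top" or "wrist"; returns the picture (384x512x3 uint8, red, green, blue); there is no depth.
- optics.calibration(name): a dict with "K" (3x3 intrinsics, pixels), "pose" (4x4, takes a point from camera to world coordinates); the wrist camera has in their place "hand_eye" (4x4, takes a point from camera to tool coordinates, whose origin is the TCP and whose axes are the flange's). Camera axes: x right, y down, z forward; pixel columns grow to the right and rows downward; lengths in m; the calibration is good to about 2 mm. The wrist camera is an equidistant fisheye: a pixel r from the principal point sees the ray r / f radians off the axis. A picture is of the moment at which its call begins: read the wrist's pose just before it. calibration takes no time and is no camera call.
- ticket.close_job(): hands the job in, once; it reports no verdict.
The state is a dict: "time": time; "joint_positions": joint angles; "qd": joint speeds; "joint_torque": joint torques, N m; "position": TCP position; "tool_rot": TCP orientation; "ft_force": force on the tool from outside, world axes, zero at the start; "torque": the same for the moment, N m; "grip_width": opening from 0.0 (shut) to 1.0 (fully open).
Only numpy, scipy, OpenCV 4.12 (cv2) and the standard library are available. Lean on these libraries where they do the work, as an engineer would, in place of code of your own. Each camera call takes 0.05 s, during which the arm holds its last target.

TASK

The filled casting mould needs more shaking: with a fingertip, push the pointer of the vibrating table's click-stop dial clockwise (seen from above) by exactly four clicks from where it stands now, never going past the fourth, and without pinching the pointer or pressing on its red leading side. Only when the dial rests in its fourth click, press the green start button fully down and let it come up again. Leave the red stop button and everything lying around alone.

Things in the scene. Friction and masses are not known exactly. Their poses are not given: they have to be found in the camera images.
- vibrator: blue vibrating table for plaster moulds, fixed, 240 (x) x 200 (y) mm, top 45 mm above the bench; origin at the centre of its underside, +x to its rear, +y to its left seen from the front. Front half (x < 0): black control deck with dial and buttons. Rear half: sprung plate with an orange mould and three white castings, fixed, all at x > 15 mm, up to 105 mm high. Position and yaw vary
- dial (a joint): dial angle in rad, growing clockwise seen from above. Click stops every 0.4189 rad (24 degrees) from -1.257 to 3.351; it rests in the stop at 0 now. A sprung detent resists leaving a stop with up to 0.11 N m (about 4 N at the fingertip), fading to nothing half way; past half way it pulls the dial into the next stop and holds it. Damped: it never runs on over a further stop
- dial_centre (a point): point on the dial's vertical axis at the top face of its grey disc (80 mm across), 79 mm above the bench; the dial sits on a black pod 100 mm across on the left of the deck, at x = -62, y = +45 mm of the vibrating table. White scale marks on the pod, one per click stop. How the pod is turned, and so where the pointer starts, varies
- pointer_tip (a point): top of the dial's pointer, on its middle line, 34 mm from the axis, 104 mm above the bench. The pointer is a white bar 14 mm wide, 79 to 104 mm above the bench, from 13 mm behind the axis to 39 mm ahead of it; it points from dial_centre to pointer_tip. Push its plain white counter-clockwise side some 28 mm from the axis. Four clicks are an arc of 96 degrees
- cheek: the red leading side of the pointer, the side that looks clockwise: 5 mm thick, part of the 14 mm bar; not to be pressed on. Origin at its centre
- green_top (a point): centre of the top of the green start button (28 mm across, in a black collar 44 mm across, front right of the deck), about 67 mm above the bench when up; at x = -90, y = -60 mm of the vibrating table
- green (a joint): travel of the green button in m, downward: 0 up, 0.006 fully down; springs back, fully down takes about 5 N
- red_top (a point): centre of the top of the red stop button, the same size and height as the green, 58 mm behind it (farther from the front edge)
- red (a joint): travel of the red button in m, downward: 0 up, 0.006 fully down; about 2 N start to move it
- marker_pen: blue and white marker pen, 135 mm long; lies on the bench beside the work, to be left alone; origin at the centre of its underside
- tweezers: steel tweezers, 128 mm long; lies on the bench beside the work, to be left alone; origin at the centre of its underside
- casting_03: small white plaster casting, 68 mm long; lies on the bench beside the work, to be left alone; origin at the centre of its underside
- casting_41: small white plaster casting, 69 mm long; lies on the bench beside the work, to be left alone; origin at the centre of its underside
- dust_brush: flat dusting brush, 170 mm long; lies on the bench beside the work, to be left alone; origin at the centre of its underside
- wax_tub_b: white tub with a red lid, 60 mm across, 54 mm high; lies on the bench beside the work, to be left alone; origin at the centre of its underside
- sand_block: sanding block, 85 x 47 mm, 26 mm high; lies on the bench beside the work, to be left alone; origin at the centre of its underside

How it is judged:
On the way, in this order (a step that is already met when the one before it is completed fails the run):
1. the dial rests in the fourth click stop clockwise from its start (value of joint dial between 1.571 and 1.78 rad), for 0.2 s.
2. the green button is pressed fully down (value of joint green above 0.0045 m), for 0.02 s.
At the end, for the whole second after the job is handed in: the dial is at rest in the fourth click stop clockwise from where it stood (within a quarter of a click), both buttons are up, nothing lying around moves (all of step 1 and value of joint each of green, red below 0.0015 m and linear speed of each of marker_pen, tweezers, casting_03, casting_41, dust_brush, wax_tub_b, sand_block below 0.02 m/s); the robot touches nothing.
It fails at once if the dial goes past the fourth click (more than 4.6 clicks) (value of joint dial above 1.927 rad).
It fails at once if the green button is pressed while the dial is not in its fourth click (value of joint green above 0.002 m and not (value of joint dial between 1.571 and 1.78 rad)).
It fails at once if the pointer is pinched: the fingers press on its red leading side with more than 2 N (contact force between the fingers and cheek above 2 N).
It fails at once if the red button is pressed (value of joint red above 0.002 m).
It fails at once if something lying around is moved more than 20 mm or lifted (distance of any of marker_pen, tweezers, casting_03, casting_41, dust_brush, wax_tub_b, sand_block from where it was at the start of the episode above 0.02 m).
It also fails if it takes over 45 s, if anything falls off the work surface, if the arm or the gripper's body presses on something with over 40 N, if the wrist force passes 120 N, or if a joint passes its speed limit or range.

## Working session

There is one attempt and no reset: what is moved stays moved. The work goes in short steps, Python scripts to look and compute and a tool call to move; the robot and the scene stay as the last step left them, time stands still between calls to the robot, and variables do not carry over. Pictures are saved under pics/ and viewed, and the job is handed in when it is done.

Besides the shell and the picture viewer there is one more tool, called by a JSON object that holds its "fn" and its "kwargs". play_rows: Moves the arm, as the interface text tells. Its arguments: {"type":"object","properties":{"motion":{"type":"array"},"force":{"type":"number"}},"required":["motion"]}

```bash
ls; mkdir -p pics; python3 - <<'E'
from bench import ctrl, optics, ticket
import cv2
print(ctrl.get_state())
for n in ["top","side"]:
    im=optics.get_image(n); cv2.imwrite(f"pics/{n}0.png",im[:,:,::-1]); c=optics.calibration(n); print(n,c)
print(optics.calibration("wrist"))
E
```

```text
pics
{'time': 0.0, 'joint_positions': array([-1.18789663,  0.32180612, -0.07008515,  1.45170391,  0.0226084 ,
        1.37077892, -0.05690035]), 'qd': array([ 0.00115509,  0.00081382, -0.0008017 ,  0.00088928, -0.00010333,
       -0.00109364, -0.00032253]), 'joint_torque': array([ 3.02434291e-04, -4.91294003e+01, -4.03856384e-01, -3.12529135e+01,
       -6.40573818e-02,  4.35344561e-02,  1.59770711e-04]), 'position': array([0.23417423, 0.60576646, 0.22945795]), 'tool_rot': array([-5.75935866e-01, -3.08809980e+00,  2.97428576e-03]), 'ft_force': array([-1.24728082,  0.53329951,  0.13460345]), 'torque': array([0.04677171, 0.04194112, 0.0065751 ]), 'grip_width': 1.002091178555432}
top {'K': array([[464.24240657,   0.        , 254.03403764],
       [  0.        , 464.24240657, 183.56789104],
       [  0.        ,   0.        ,   1.        ]]), 'pose': array([[ 0.01264715, -0.99816795,  0.05916745,  0.52844503],
       [-0.99987774, -0.01316861, -0.00843172,  0.03414986],
       [ 0.00919543, -0.05905358, -0.99821246,  1.26275711],
       [ 0.        ,  0.        ,  0.        ,  1.        
[... 239 characters left out ...]

       [-0.20560831, -0.65067315,  0.73099225, -0.73381337],
       [ 0.02232916, -0.74987603, -0.66120145,  0.74537582],
       [ 0.        ,  0.        ,  0.        ,  1.        ]])}
{'K': array([[297.31863964,   0.        , 259.42974067],
       [  0.        , 297.31863964, 193.06009684],
       [  0.        ,   0.        ,   1.        ]]), 'hand_eye': array([[ 1.06650669e-03, -9.57919478e-01, -2.87035077e-01,
         7.80295610e-02],
       [ 9.99999412e-01,  1.07790575e-03,  1.18310076e-04,
        -7.72967492e-05],
       [ 1.96065235e-04, -2.87035034e-01,  9.57920065e-01,
        -1.52594573e-01],
       [ 0.00000000e+00,  0.00000000e+00,  0.00000000e+00,
         1.00000000e+00]])}
```

View pics/top0.png

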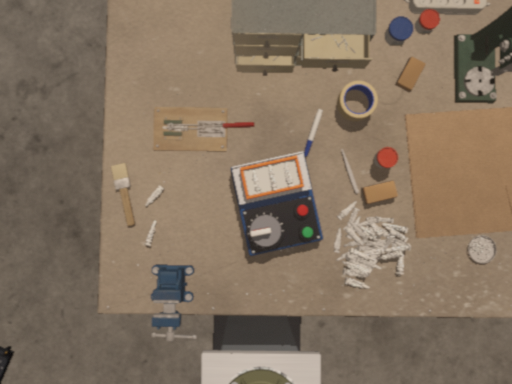

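View pics/side0.png

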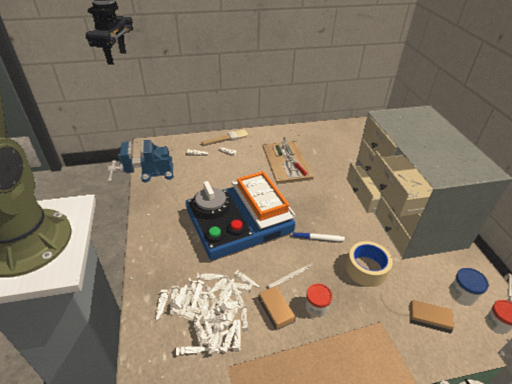

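The top view shows the table at about (277,205), with the dial near (265,230), the green button near (308,232) and the red button near (303,210). The side view shows the same layout. I'll zoom in next.

```bash
python3 - <<'E'
import cv2
im=cv2.imread("pics/top0.png")[145:265,220:335]; cv2.imwrite("pics/topz.png",cv2.resize(im,None,fx=5,fy=5,interpolation=cv2.INTER_CUBIC))
im=cv2.imread("pics/side0.png")[165:265,175:305]; cv2.imwrite("pics/sidez.png",cv2.resize(im,None,fx=6,fy=6,interpolation=cv2.INTER_CUBIC))
E
```

```text
(no output)
```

View pics/topz.png

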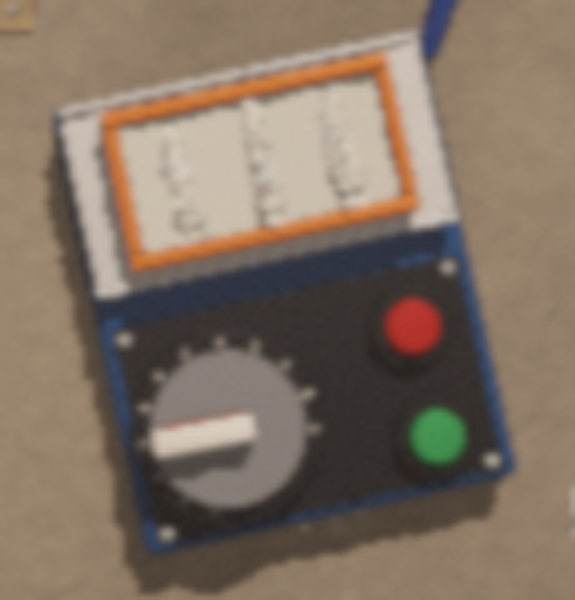

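View pics/sidez.png

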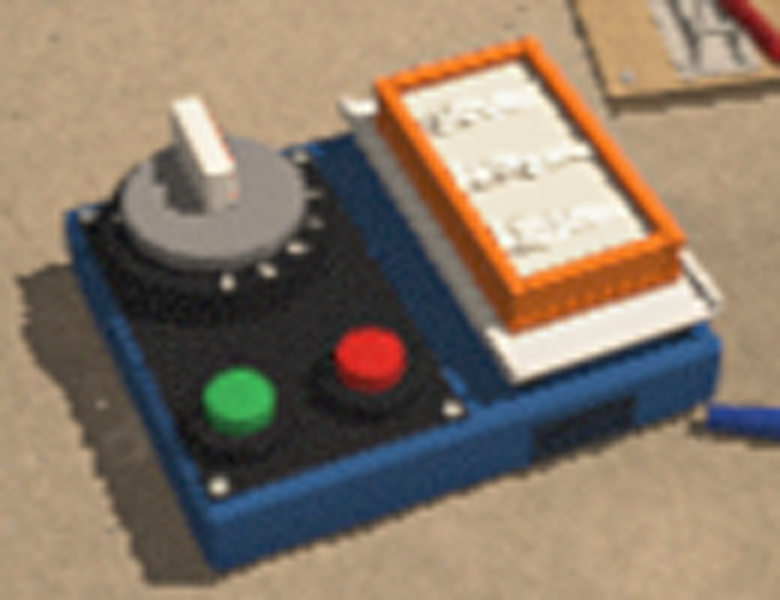

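```bash
cat > h.py <<'E'
import numpy as np, cv2
from scipy.optimize import least_squares
from bench import ctrl, optics
def proj(n,P):
    c=optics.calibration(n); T=np.linalg.inv(c["pose"]); p=np.asarray(P)@T[:3,:3].T+T[:3,3]
    q=p@c["K"].T; return q[:,:2]/q[:,2:]
def back(n,uv,z):
    c=optics.calibration(n); d=c["pose"][:3,:3]@np.linalg.inv(c["K"])@np.r_[uv,1]; o=c["pose"][:3,3]
    return o+d*(z-o[2])/d[2]
def V(p,P):
    c,s=np.cos(p[2]),np.sin(p[2]); P=np.atleast_2d(P).astype(float)
    return np.c_[p[0]+c*P[:,0]-s*P[:,1],p[1]+s*P[:,0]+c*P[:,1],P[:,2]]
E
python3 - <<'E'
from h import *
def cen(im,m,box):
    x0,y0,x1,y1=box; mm=np.zeros(m.shape,bool); mm[y0:y1,x0:x1]=m[y0:y1,x0:x1]; ys,xs=np.nonzero(mm); return np.r_[xs.mean(),ys.mean()],len(xs)
for n,gb,rb in [("top",(295,220,320,245),(290,198,315,222)),("side",(200,220,222,242),(226,214,248,236))]:
    im=cv2.imread(f"pics/{n}0.png").astype(int); b,g,r=im[...,0],im[...,1],im[...,2]
    G,k=cen(im,(g>1.5*r)&(g>90),gb); R,k2=cen(im,(r>2.2*g)&(r>110),rb)
    print(n,G,k,R,k2, back(n,G,.067 if n=="top" else .064), back(n,R,.067 if n=="top" else .064))
# top disc and corners
z=lambda x,y:np.r_[220+(x+.5)/5-.5,145+(y+.5)/5-.5]
print("dial",back("top",z(229.5,429),.079))
print("corners @45",[back("top",z(*q),.045).round(4) for q in [(153,548),(511,470),(62,112)]])
tip=back("top",z(153,443),.104); tail=back("top",z(254,426),.104); print("tip,tail",tip,tail)
g=back("top",z(438,436),.067); print(g)
E
```

```text
top [307.11458333 231.70833333] 96 [302.10309278 209.7628866 ] 97 [ 0.47732299 -0.11378312  0.067     ] [ 0.53341058 -0.10053828  0.067     ]
side [214.74 230.95] 100 [236.47826087 224.06521739] 92 [ 0.47690551 -0.11608852  0.064     ] [ 0.53280863 -0.10329741  0.064     ]
dial [ 0.47984933 -0.00647674  0.079     ]
corners @45 [array([0.4162, 0.0315, 0.045 ]), array([ 0.4589, -0.155 ,  0.045 ]), array([0.6435, 0.0824, 0.045 ])]
tip,tail [0.47348199 0.03232523 0.104     ] [ 0.48251077 -0.01778903  0.104     ]
[ 0.47709137 -0.11400401  0.067     ]
```

{"fn": "play_rows", "kwargs": {"motion": [[1, 0, 0, 0, 0.17], [1, 0, 0, 0, 0.17], [1, 0, 0, 0, 0.17], [1, 0, 0, 0, 0.17], [1, 0, 0, 0, 0.17], [1, 0, 0, 0, 0.17], [1, 0, 0, 0, 0]], "force": 20}}

```text
time: 0.98
position: [0.2342, 0.606, 0.23]
tool_rot: [2.008, 2.416, -0.001]
ft_force: [-0.5, 0.7, 0.7]
grip_width: 0.29
```

```bash
cat >> h.py <<'E'
from scipy.spatial.transform import Rotation as Ro
DC=np.r_[0.480,-0.0062]; 
def st():
    s=ctrl.get_state(); R=Ro.from_rotvec(s["tool_rot"]).as_matrix()
    print("t",s["time"],"pos",s["position"].round(4),"yawx",np.degrees(np.arctan2(R[1,0],R[0,0])).round(2),"q",s["joint_positions"].round(2),"F",s["ft_force"].round(2),"w",round(s["grip_width"],3),"zt",R[:,2].round(3))
    return s,R
def togo(P):
    s,R=st(); d=R.T@(np.r_[P]-s["position"])*100; print("tool cm to",np.round(P,4),d.round(2)); return d
E
python3 - <<'E'
from h import *
th=np.radians(100.5); u=np.r_[np.cos(th),np.sin(th)]; t=np.r_[np.sin(th),-np.cos(th)]
P=DC+0.028*u-0.036*t
togo(np.r_[P,0.2])
E
```

```text
t 0.975 pos [0.2342 0.606  0.23  ] yawx 100.53 q [-1.29  0.32  0.06  1.46 -0.02  1.37 -1.04] F [-0.5   0.66  0.67] w 0.29 zt [-0.    -0.001 -1.   ]
tool cm to [0.4395 0.0148 0.2   ] [-61.88   9.37   3.06]
```

{"fn": "play_rows", "kwargs": {"motion": [[1, -3.9, 1.4, 0.2, 0], [1, -3.9, 1.4, 0.2, 0], [1, -3.9, 1.4, 0.2, 0], [1, -3.9, 1.4, 0.2, 0], [1, -3.9, 1.4, 0.2, 0], [1, -3.9, 1.4, 0.2, 0], [1, -3.9, 1.4, 0.2, 0], [1, -3.9, 1.4, 0.2, 0], [1, -3.9, 1.4, 0.2, 0], [1, -3.9, 1.4, 0.2, 0], [1, -3.9, -0.75, 0.2, 0], [1, -3.9, -0.75, 0.2, 0], [1, -3.9, -0.75, 0.2, 0], [1, -3.9, -0.75, 0.2, 0], [1, -3.9, -0.75, 0.2, 0], [1, -3.0, -0.75, 0.2, 0], [1, 0, 0, 0, 0], [1, 0, 0, 0, 0]]}}

```text
time: 3.22
position: [0.4391, 0.0194, 0.1986]
tool_rot: [-2.008, -2.416, -0.001]
ft_force: [0.3, 0.5, 0.2]
grip_width: -0.001
```

```bash
python3 - <<'E'
from h import *
th=np.radians(100.5); u=np.r_[np.cos(th),np.sin(th)]; t=np.r_[np.sin(th),-np.cos(th)]
P=DC+0.028*u-0.034*t
togo(np.r_[P,0.2])
for n in ["wrist","top"]: cv2.imwrite(f"pics/{n}1.png",optics.get_image(n)[:,:,::-1])
E
```

```text
t 3.225 pos [0.4391 0.0194 0.1986] yawx 100.56 q [-0.7  -0.15  0.55  2.    0.08  1.27  0.  ] F [0.29 0.51 0.19] w -0.001 zt [ 0.     0.001 -1.   ]
tool cm to [0.4415 0.0151 0.2   ] [-0.47  0.16 -0.14]
```

View pics/wrist1.png

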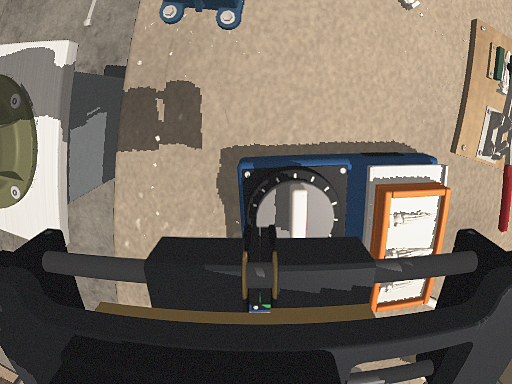

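```bash
python3 - <<'E'
import cv2
im=cv2.imread("pics/wrist1.png")[150:320,225:355]; cv2.imwrite("pics/wz1.png",cv2.resize(im,None,fx=4.5,fy=3.5,interpolation=cv2.INTER_CUBIC) if 0 else cv2.resize(im,None,fx=3.5,fy=3.5,interpolation=cv2.INTER_CUBIC))
E
```

```text
(no output)
```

View pics/wz1.png

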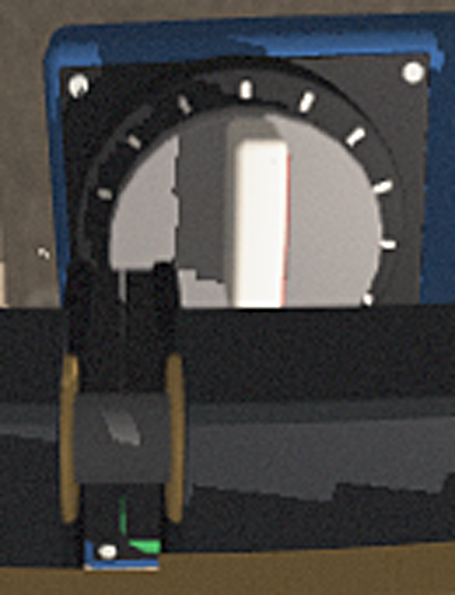

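The wrist view shows the pointer bar parallel to the tool's x axis (tip middle near zoom (264,142), white side facing the fingers) and the closed fingertips to its left.

```bash
cat >> h.py <<'E'
def wback(uv,z,s,R):
    c=optics.calibration("wrist"); K=c["K"]; d=(np.r_[uv]-K[:2,2])/K[0,0]; r=np.linalg.norm(d); a=d/r
    ray=np.r_[np.sin(r)*a,np.cos(r)]; H=c["hand_eye"]; ray=R@(H[:3,:3]@ray); o=s["position"]+R@H[:3,3]
    return o+ray*(z-o[2])/ray[2]
E
python3 - <<'E'
from h import *
s,R=st()
f=lambda x,y:(225+(x+.5)/3.5-.5,150+(y+.5)/3.5-.5)
for nm,q,z in [("tipL",(241,140),.104),("tipR",(288,148),.104),("lowL",(233,304),.104),("lowR",(284,304),.104),("tick0",(246,90),.0),("discL",(109,258),.079),("discR",(382,222),.079)]:
    P=wback(f(*q),z,s,R); d=P[:2]-DC; print(nm,P.round(4),"rel polar mm",(np.linalg.norm(d)*1000).round(1),np.degrees(np.arctan2(d[1],d[0])).round(1))
E
```

```text
t 3.325 pos [0.4391 0.0198 0.1986] yawx 100.6 q [-0.7  -0.15  0.55  2.    0.08  1.27  0.  ] F [-0.13  0.5  -0.48] w 0.006 zt [ 0.  0. -1.]
tipL [0.4676 0.0327 0.104 ] rel polar mm 40.8 107.7
tipR [0.4797 0.0329 0.104 ] rel polar mm 39.1 90.4
lowL [ 0.4755 -0.0113  0.104 ] rel polar mm 6.8 -131.5
lowR [ 0.4888 -0.009   0.104 ] rel polar mm 9.3 -17.5
tick0 [0.4832 0.0237 0.    ] rel polar mm 30.1 83.9
discL [ 0.4427 -0.0146  0.079 ] rel polar mm 38.2 -167.3
discR [0.5173 0.0101 0.079 ] rel polar mm 40.7 23.6
```

{"fn": "play_rows", "kwargs": {"motion": [[1, -0.5, 0.2, 0, 0], [1, 0, 0, 2, 0], [1, 0, 0, 2.5, 0], [1, 0, 0, 2.5, 0], [1, 0, 0, 2, 0], [1, 0, 0, 1.4, 0], [1, 0, 0, 0, 0], [1, 0, 0, 0, 0]]}}

```text
time: 4.32
position: [0.4426, 0.0142, 0.0952]
tool_rot: [2.01, 2.414, 0.001]
ft_force: [-0.2, -0.7, 0.2]
grip_width: 0.004
```

```bash
python3 - <<'E'
from h import *
th=np.radians(100.4); u=np.r_[np.cos(th),np.sin(th)]; t=np.r_[np.sin(th),-np.cos(th)]
P=DC+0.028*u-0.034*t
s,R=st(); togo(np.r_[P,0.094])
cv2.imwrite(f"pics/wrist2.png",cv2.resize(optics.get_image("wrist")[150:320,225:355,::-1],None,fx=3.5,fy=3.5))
cv2.imwrite(f"pics/side2.png",cv2.resize(optics.get_image("side")[155:265,155:305,::-1],None,fx=5,fy=5))
E
```

```text
t 4.325 pos [0.4426 0.0142 0.0952] yawx 100.44 q [-0.69 -0.02  0.6   2.12  0.01  1.04  0.08] F [-0.18 -0.67  0.24] w 0.004 zt [ 0.001  0.    -1.   ]
t 4.325 pos [0.4426 0.0142 0.0952] yawx 100.44 q [-0.69 -0.02  0.6   2.12  0.01  1.04  0.08] F [-0.18 -0.67  0.24] w 0.004 zt [ 0.001  0.    -1.   ]
tool cm to [0.4415 0.0152 0.094 ] [ 0.12 -0.09  0.12]
```

View pics/wrist2.png

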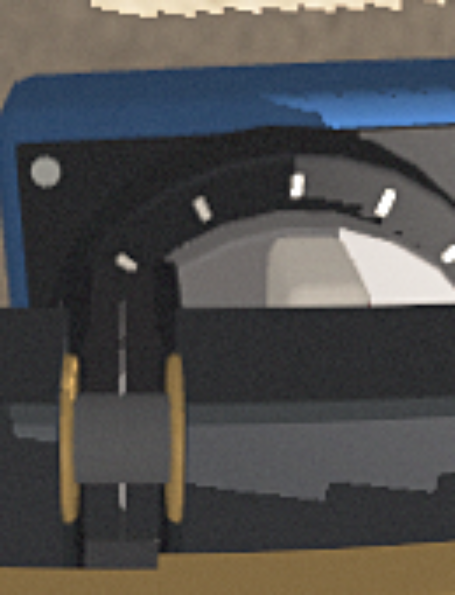

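View pics/side2.png

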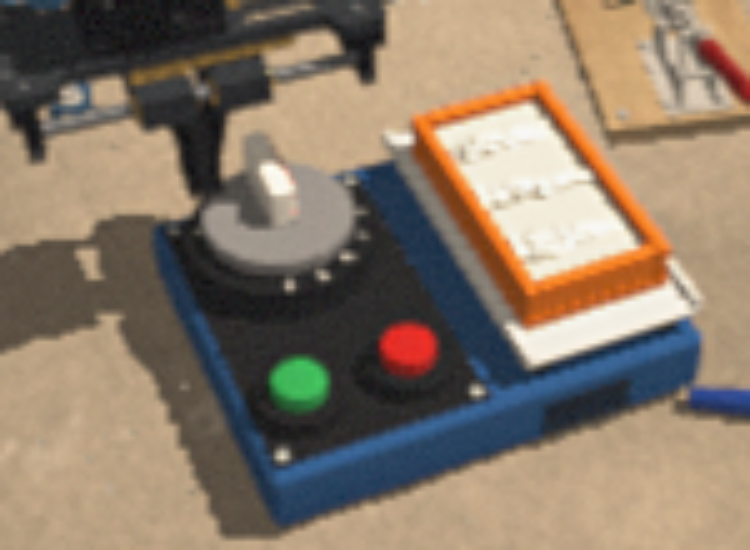

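{"fn": "play_rows", "kwargs": {"motion": [[1, 0.1, 0.4, 0, 0], [1, 0, 0.4, 0, 0], [1, 0, 0.25, 0, 0], [1, 0.147, 0.2, 0, 0.07], [1, 0.147, 0.2, 0, 0.07], [1, 0.147, 0.2, 0, 0.07], [1, 0.147, 0.2, 0, 0.07], [1, 0.147, 0.2, 0, 0.07], [1, 0.147, 0.2, 0, 0.07], [1, 0, 0, 0, 0], [1, 0, 0, 0, 0]]}}

```text
time: 5.8
position: [0.4641, 0.0257, 0.0945]
tool_rot: [2.468, 1.943, 0.0]
ft_force: [0.0, -0.1, 0.4]
grip_width: 0.004
```

```bash
cat >> h.py <<'E'
def rel():
    s,R=st(); d=R[:2,:2].T@(s["position"][:2]-DC); print("TCP rel DC in tool mm",(d*1000).round(1)); return s,R
E
python3 - <<'E'
from h import *
rel()
cv2.imwrite(f"pics/top3.png",cv2.resize(optics.get_image("top")[145:265,220:335,::-1],None,fx=5,fy=5,interpolation=2))
cv2.imwrite(f"pics/side3.png",cv2.resize(optics.get_image("side")[155:265,155:305,::-1],None,fx=5,fy=5,interpolation=2))
E
```

```text
t 5.8 pos [0.4641 0.0257 0.0945] yawx 76.43 q [-0.7   0.04  0.6   2.08 -0.02  1.03 -0.32] F [ 0.03 -0.07  0.39] w 0.004 zt [ 0. -0. -1.]
TCP rel DC in tool mm [ 27.3 -23. ]
```

View pics/top3.png

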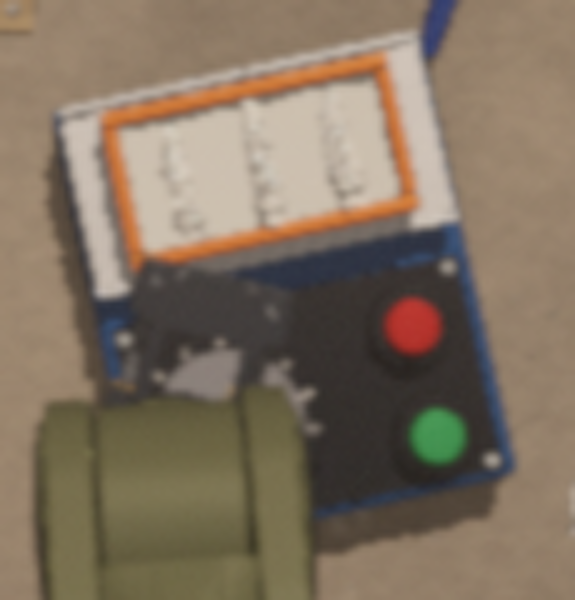

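View pics/side3.png

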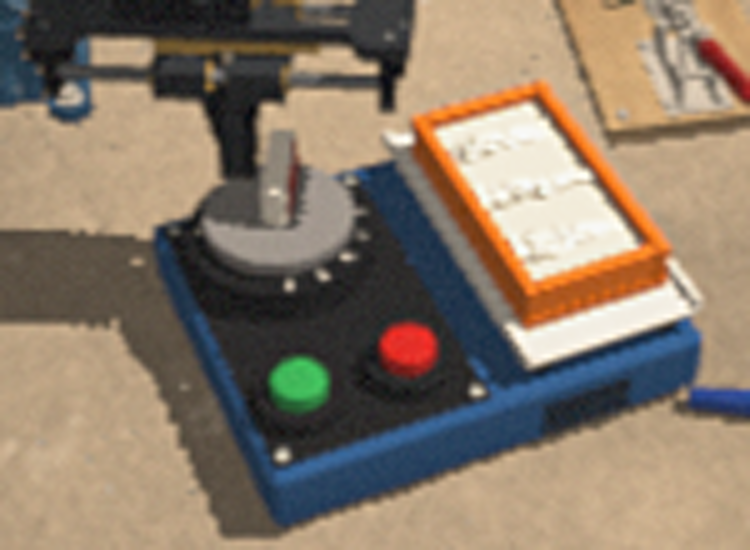

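The dial turned about one click, and the red side is clear of the fingers. I'll continue along the same arc.

{"fn": "play_rows", "kwargs": {"motion": [[1, 0.15, 0.2, 0, 0.07], [1, 0.15, 0.2, 0, 0.07], [1, 0.15, 0.2, 0, 0.07], [1, 0.15, 0.2, 0, 0.07], [1, 0.15, 0.2, 0, 0.07], [1, 0.15, 0.2, 0, 0.07], [1, 0.15, 0.2, 0, 0.07], [1, 0.15, 0.2, 0, 0.07], [1, 0.15, 0.2, 0, 0.07], [1, 0.15, 0.2, 0, 0.07], [1, 0.15, 0.2, 0, 0.07], [1, 0, 0, 0, 0], [1, 0, 0, 0, 0]]}}

```text
time: 7.52
position: [0.4908, 0.0272, 0.0946]
tool_rot: [3.017, 0.874, 0.0]
ft_force: [-0.4, -0.3, -0.0]
grip_width: 0.003
```

```bash
python3 - <<'E'
from h import *
rel()
cv2.imwrite(f"pics/wrist4.png",optics.get_image("wrist")[:,:,::-1])
cv2.imwrite(f"pics/side4.png",cv2.resize(optics.get_image("side")[155:265,155:305,::-1],None,fx=5,fy=5,interpolation=2))
E
```

```text
t 7.525 pos [0.4908 0.0272 0.0946] yawx 32.32 q [-0.72  0.11  0.64  2.02 -0.07  1.04 -1.05] F [-0.43 -0.28 -0.03] w 0.003 zt [ 0. -0. -1.]
TCP rel DC in tool mm [ 27.  -22.5]
```

View pics/side4.png

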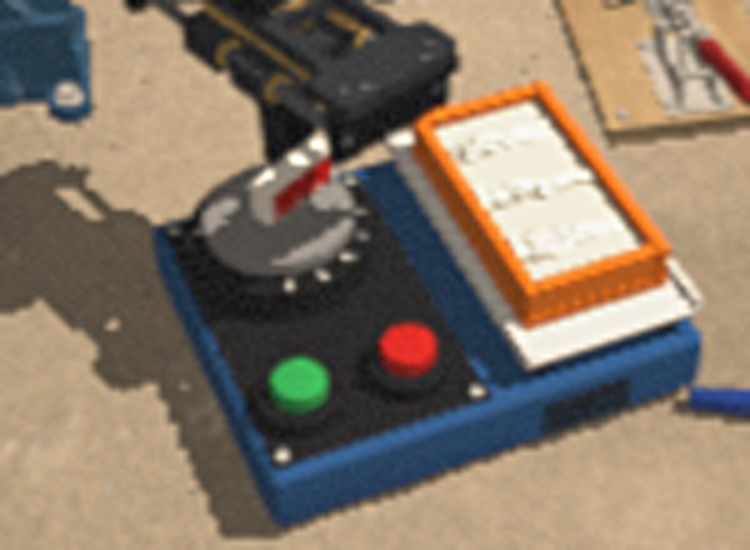

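View pics/wrist4.png

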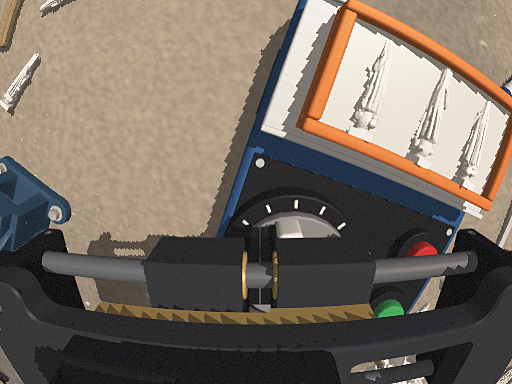

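The pointer is at the third stop. I'll push to roughly 3.75 clicks so the detent pulls it in, then check.

{"fn": "play_rows", "kwargs": {"motion": [[1, 0.15, 0.2, 0, 0.07], [1, 0.15, 0.2, 0, 0.07], [1, 0.15, 0.2, 0, 0.07], [1, 0.15, 0.2, 0, 0.07], [1, 0.15, 0.2, 0, 0.07], [1, 0.08, 0.11, 0, 0.04], [1, 0, 0, 0, 0], [1, 0, 0, 0, 0]]}}

```text
time: 8.62
position: [0.5028, 0.0201, 0.0946]
tool_rot: [3.13, 0.272, 0.001]
ft_force: [-0.1, -0.6, -1.1]
grip_width: 0.003
```

```bash
python3 - <<'E'
from h import *
rel()
cv2.imwrite(f"pics/side5.png",cv2.resize(optics.get_image("side")[155:265,155:305,::-1],None,fx=5,fy=5,interpolation=2))
E
```

```text
t 8.625 pos [0.5028 0.0201 0.0946] yawx 9.93 q [-0.73  0.14  0.68  1.99 -0.1   1.04 -1.4 ] F [-0.11 -0.56 -1.09] w 0.003 zt [ 0. -0. -1.]
TCP rel DC in tool mm [ 27. -22.]
```

View pics/side5.png

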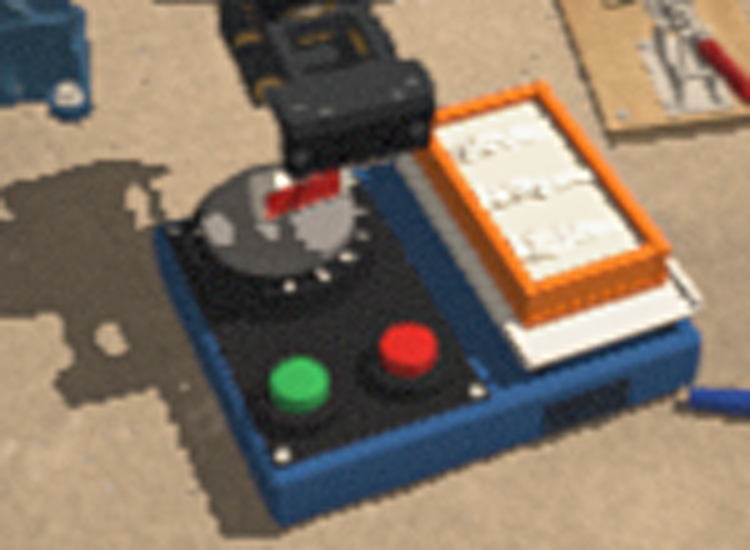

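The pointer now points just right of rear, near the fourth stop. I'll back off, raise the tool and verify.

{"fn": "play_rows", "kwargs": {"motion": [[1, 0, -0.6, 0, 0], [1, 0, -1, 0, 0], [1, 0, 0, -2, 0], [1, 0, 0, -3, 0], [1, 0, 0, -4, 0], [1, 0, -3, -2, 0], [1, 0, -4, 0, 0], [1, 0, -4, 0, 0], [1, 0, 0, 0, 0], [1, 0, 0, 0, 0]]}}

```text
time: 9.93
position: [0.4809, 0.1443, 0.2045]
tool_rot: [3.129, 0.272, 0.0]
ft_force: [-0.1, 0.0, 1.0]
grip_width: 0.004
```

```bash
python3 - <<'E'
from h import *
st()
cv2.imwrite(f"pics/wrist6.png",optics.get_image("wrist")[:,:,::-1])
im=optics.get_image("top")[:,:,::-1];cv2.imwrite("pics/top6f.png",im)
cv2.imwrite(f"pics/top6.png",cv2.resize(im[145:265,220:335],None,fx=5,fy=5,interpolation=2))
im=optics.get_image("side")[:,:,::-1]; cv2.imwrite("pics/side6f.png",im)
cv2.imwrite(f"pics/side6.png",cv2.resize(im[155:265,155:305],None,fx=5,fy=5,interpolation=2))
E
```

```text
t 9.925 pos [0.4809 0.1443 0.2045] yawx 9.93 q [-0.89  0.01  0.56  1.86 -0.    1.27 -1.73] F [-0.09  0.04  0.97] w 0.004 zt [ 0.    -0.001 -1.   ]
```

View pics/top6.png

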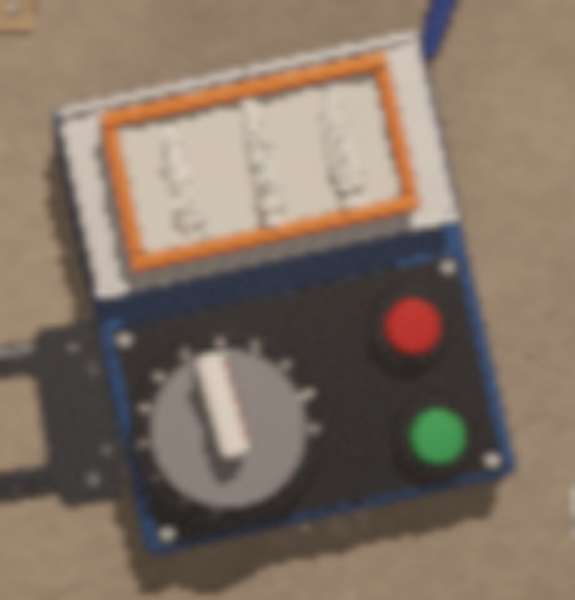

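View pics/side6.png

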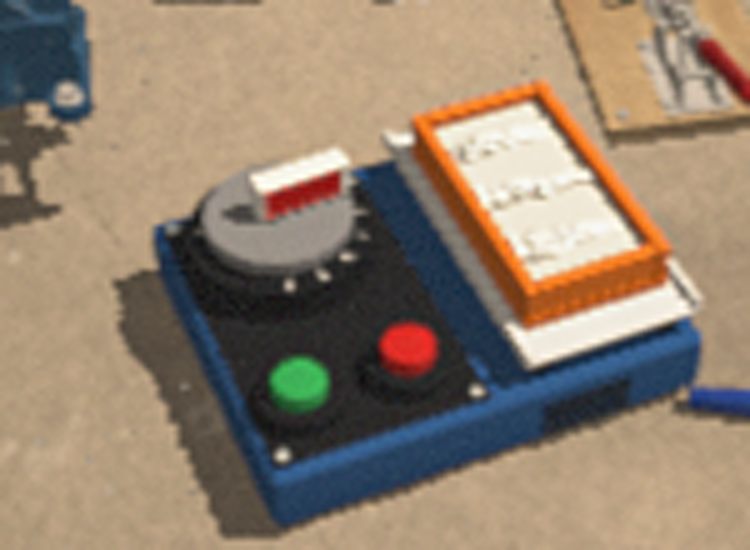

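View pics/wrist6.png

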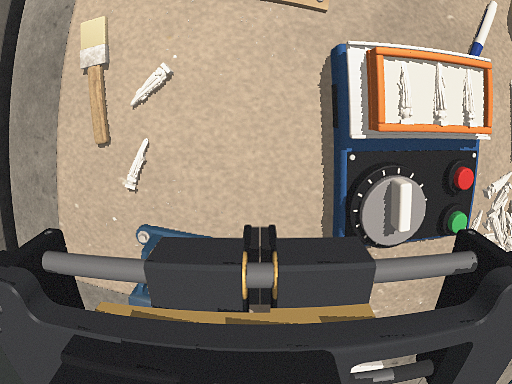

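The top view shows the pointer somewhat short of the expected 4.4°. I'll measure its angle more carefully and check whether it is still moving.

```bash
python3 - <<'E'
from h import *
s,R=st()
im=cv2.imread("pics/wrist6.png"); cv2.imwrite("pics/wz6.png",cv2.resize(im[150:250,335:435],None,fx=6,fy=6,interpolation=2))
im=optics.get_image("top")[:,:,::-1]; cv2.imwrite("pics/tz7.png",cv2.resize(im[205:255,240:290],None,fx=12,fy=12,interpolation=2))
im=cv2.imread("pics/top0.png"); cv2.imwrite("pics/tz0.png",cv2.resize(im[205:255,240:290],None,fx=12,fy=12,interpolation=2))
E
```

```text
t 10.075 pos [0.4813 0.1434 0.2046] yawx 9.78 q [-0.89  0.01  0.56  1.86 -0.    1.27 -1.73] F [-0.54 -0.36 -0.13] w 0.009 zt [ 0. -0. -1.]
```

View pics/wz6.png

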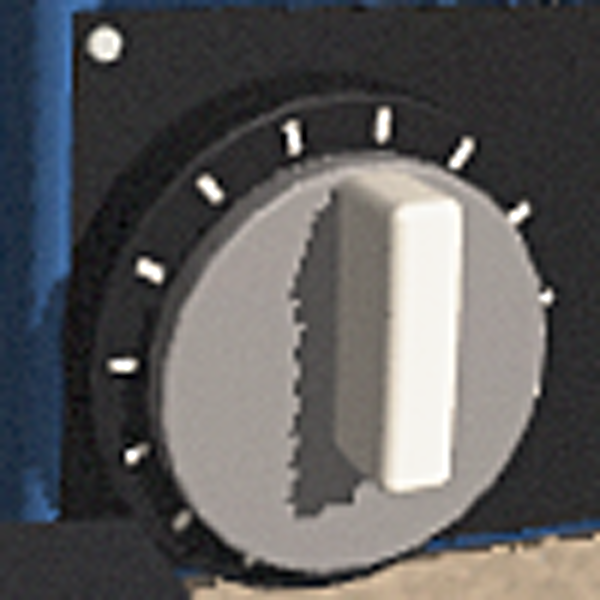

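View pics/tz7.png

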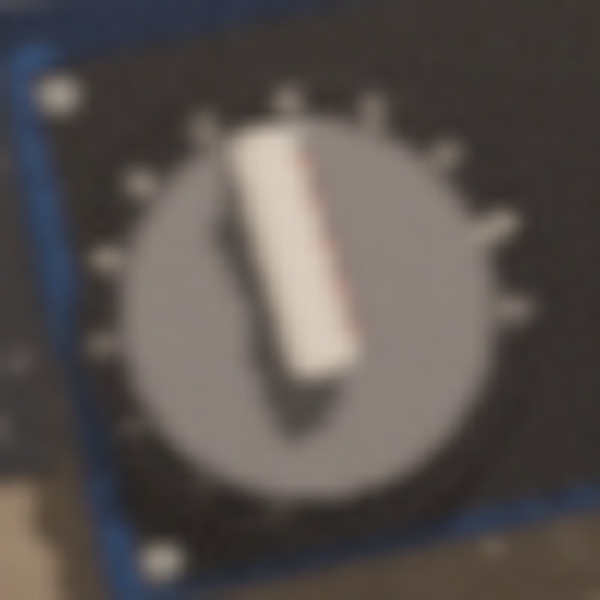

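View pics/tz0.png

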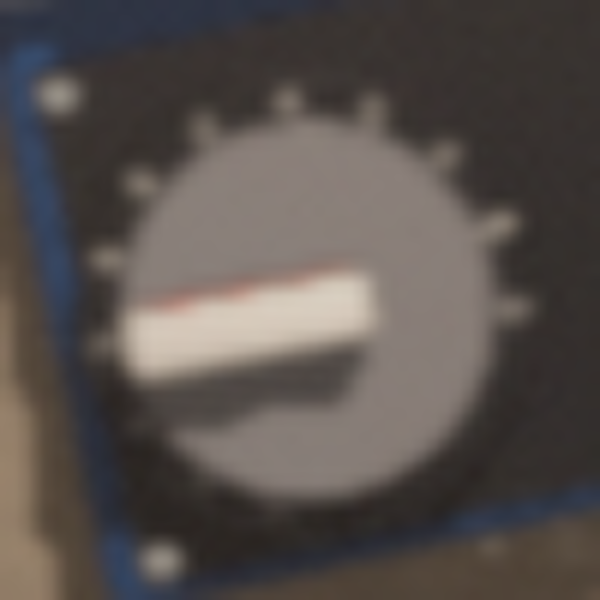

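The pointer reads about 3.6 clicks, so it is either creeping or held short by friction. I'll let 1 s pass and compare.

{"fn": "play_rows", "kwargs": {"motion": [[1, 0, 0, 0, 0], [1, 0, 0, 0, 0], [1, 0, 0, 0, 0], [1, 0, 0, 0, 0], [1, 0, 0, 0, 0], [1, 0, 0, 0, 0], [1, 0, 0, 0, 0], [1, 0, 0, 0, 0]]}}

```text
time: 11.12
position: [0.481, 0.1445, 0.2046]
tool_rot: [-3.13, -0.271, -0.0]
ft_force: [0.8, -0.4, 0.3]
grip_width: 0.004
```

```bash
cat >> h.py <<'E'
def ang(im):  # pointer angle by white-bar PCA in the top image (BGR)
    c=im[205:255,240:290].astype(int); c=cv2.resize(c.astype(np.uint8),None,fx=8,fy=8,interpolation=cv2.INTER_CUBIC)
    m=(c.min(axis=2)>160).astype(np.uint8); n,l,stt,ce=cv2.connectedComponentsWithStats(m); k=1+np.argmax(stt[1:,4])
    ys,xs=np.nonzero(l==k); r=cv2.minAreaRect(np.c_[xs,ys].astype(np.float32))
    X=np.c_[xs,ys]-np.r_[xs.mean(),ys.mean()]; w,v=np.linalg.eigh(X.T@X); d=v[:,1]
    P=[back("top",(240+(xs.mean()+q*d[0]*80)/8,205+(ys.mean()+q*d[1]*80)/8),.104) for q in(-1,1)]
    e=P[1]-P[0]; a=np.degrees(np.arctan2(e[1],e[0]))%180; print("pointer deg (mod 180)",a.round(2),stt[k,4],r); return a
E
python3 - <<'E'
from h import *
st()
im=optics.get_image("top")[:,:,::-1]; cv2.imwrite("pics/t8.png",im)
for f in ["top0","top6f","t8"]: ang(cv2.imread(f"pics/{f}.png"))
E
```

```text
t 11.125 pos [0.481  0.1445 0.2046] yawx 9.9 q [-0.89  0.01  0.56  1.86 -0.    1.27 -1.73] F [ 0.76 -0.44  0.32] w 0.004 zt [ 0.  0. -1.]
pointer deg (mod 180) 101.67 5266 ((167.76925659179688, 214.34616088867188), (35.889251708984375, 157.4812469482422), 78.69007110595703)
pointer deg (mod 180) 16.57 5571 ((196.68199157714844, 166.64295959472656), (159.83409118652344, 37.51782989501953), 74.4974594116211)
pointer deg (mod 180) 16.51 5558 ((196.66114807128906, 166.50634765625), (159.55421447753906, 37.75422286987305), 74.60444641113281)
```

Static at about 3.57 clicks. The fingertips are thinner than I assumed (about 11 mm half-thickness), so the pointer was left near the neutral half-way point. I'll go back and push about 4–5 mm further.

```bash
python3 - <<'E'
from h import *
s,R=rel()
P=DC+R[:2,:2]@np.r_[.027,-.038]
togo(np.r_[P,0.0945])
E
```

```text
t 11.175 pos [0.481  0.1445 0.2046] yawx 9.9 q [-0.89  0.01  0.56  1.86 -0.    1.27 -1.73] F [ 0.42 -0.28  0.02] w 0.005 zt [ 0.  0. -1.]
TCP rel DC in tool mm [  26.9 -148.3]
t 11.175 pos [0.481  0.1445 0.2046] yawx 9.9 q [-0.89  0.01  0.56  1.86 -0.    1.27 -1.73] F [ 0.42 -0.28  0.02] w 0.005 zt [ 0.  0. -1.]
tool cm to [0.5001 0.0359 0.0945] [1.000e-02 1.103e+01 1.101e+01]
```

{"fn": "play_rows", "kwargs": {"motion": [[1, 0, 3.5, 0, 0], [1, 0, 4, 0, 0], [1, 0, 3.5, 0, 0], [1, 0, 0, 3, 0], [1, 0, 0, 4, 0], [1, 0, 0, 3, 0], [1, 0, 0, 1, 0], [1, 0, 0, 0, 0], [1, 0, 0.5, 0, 0], [1, 0, 0.5, 0, 0], [1, 0, 0.3, 0, 0], [1, 0, 0.2, 0, 0], [1, 0, 0.2, 0, 0], [1, 0, 0.15, 0, 0], [1, 0, 0.15, 0, 0], [1, 0, 0, 0, 0], [1, 0, 0, 0, 0]]}}

```text
time: 13.3
position: [0.5033, 0.0165, 0.0945]
tool_rot: [-3.13, -0.271, 0.0]
ft_force: [-0.9, -0.5, 1.2]
grip_width: 0.008
```

```bash
python3 - <<'E'
from h import *
s,R=rel()
cv2.imwrite(f"pics/side9.png",cv2.resize(optics.get_image("side")[155:265,155:305,::-1],None,fx=5,fy=5,interpolation=2))
E
```

```text
t 13.3 pos [0.5033 0.0165 0.0945] yawx 9.9 q [-0.73  0.14  0.69  1.99 -0.1   1.04 -1.39] F [-0.92 -0.52  1.2 ] w 0.008 zt [-0.  0. -1.]
TCP rel DC in tool mm [ 26.9 -18.3]
```

View pics/side9.png

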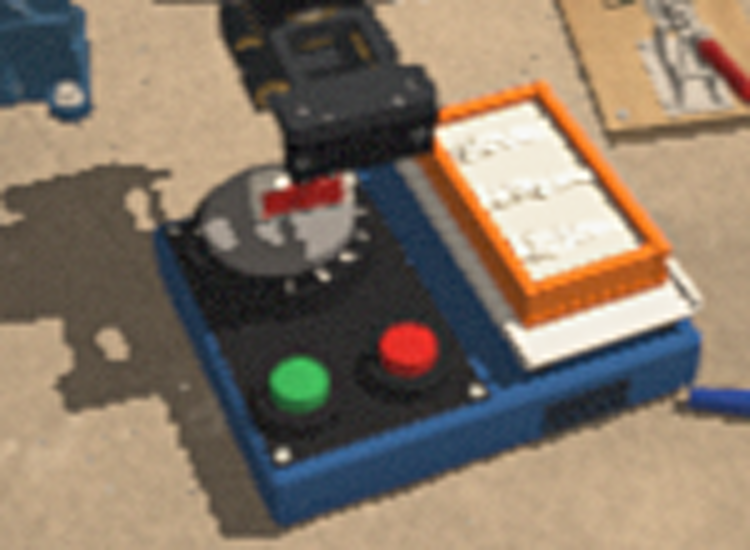

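It moved further clockwise. I'll back off and measure again.

{"fn": "play_rows", "kwargs": {"motion": [[1, 0, -0.6, 0, 0], [1, 0, -1.2, 0, 0], [1, 0, 0, -2, 0], [1, 0, 0, -4, 0], [1, 0, 0, -4, 0], [1, 0, -3, -1, 0], [1, 0, -4, 0, 0], [1, 0, -4, 0, 0], [1, 0, 0, 0, 0], [1, 0, 0, 0, 0]]}}

```text
time: 14.6
position: [0.4812, 0.1425, 0.2045]
tool_rot: [3.129, 0.272, -0.0]
ft_force: [-0.3, -0.9, -0.4]
grip_width: 0.007
```

```bash
python3 - <<'E'
from h import *
s,R=rel()
im=optics.get_image("top")[:,:,::-1].copy(); cv2.imwrite("pics/t10.png",im); ang(im)
cv2.imwrite("pics/tz10.png",cv2.resize(im[205:255,240:290],None,fx=12,fy=12,interpolation=2))
cv2.imwrite("pics/wz10.png",cv2.resize(optics.get_image("wrist")[150:250,335:435,::-1],None,fx=6,fy=6,interpolation=2))
E
```

```text
t 14.6 pos [0.4812 0.1425 0.2045] yawx 9.93 q [-0.9   0.01  0.57  1.87 -0.    1.27 -1.73] F [-0.33 -0.93 -0.35] w 0.007 zt [ 0.    -0.001 -1.   ]
TCP rel DC in tool mm [  26.8 -146.2]
pointer deg (mod 180) 4.99 5471 ((205.43820190429688, 165.77703857421875), (157.61289978027344, 38.01852035522461), 85.5526123046875)
```

View pics/tz10.png

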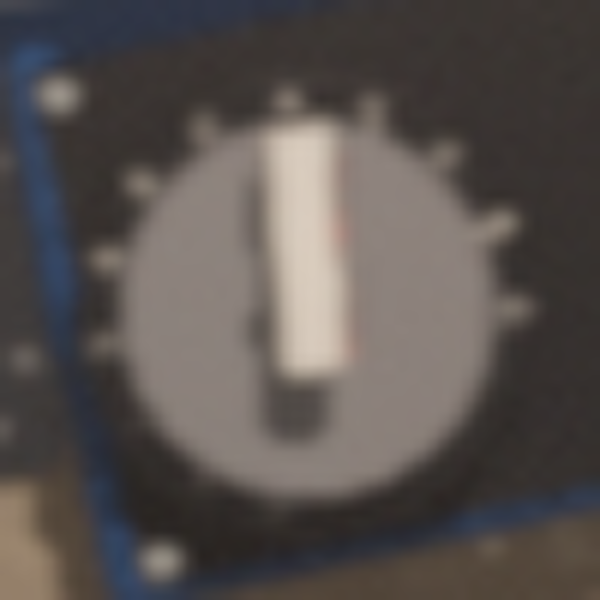

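View pics/wz10.png

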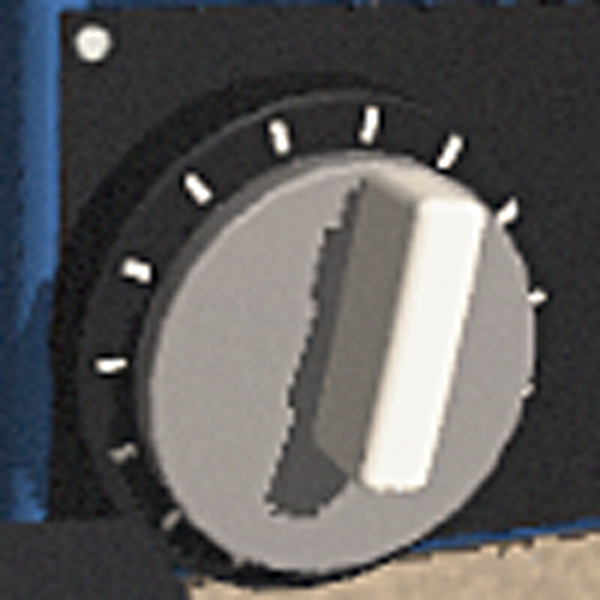

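The pointer is at 5.0°, which is 96.7° from the start (4.03 clicks), and it aligns with the fourth mark at about (288,100) in the zoom. Next I turn the tool and go over the green button.

{"fn": "play_rows", "kwargs": {"motion": [[1, 0, 0, 0, -0.18], [1, 0, 0, 0, -0.18], [1, 0, 0, 0, -0.18], [1, 0, 0, 0, -0.18], [1, 0, 0, 0, -0.18], [1, 0, 0, 0, -0.18], [1, 0, 0, 0, -0.18], [1, 0, 0, 0, -0.18], [1, 0, 0, 0, -0.18], [1, 0, 0, 0, 0]]}}

```text
time: 15.95
position: [0.4816, 0.1415, 0.2046]
tool_rot: [1.967, 2.45, 0.0]
ft_force: [-1.1, 0.1, -0.4]
grip_width: 0.008
```

```bash
python3 - <<'E'
from h import *
togo([.4772,-.1145,.12])
E
```

```text
t 15.95 pos [0.4816 0.1415 0.2046] yawx 102.49 q [-0.89  0.01  0.56  1.87 -0.    1.27 -0.11] F [-1.05  0.1  -0.37] w 0.008 zt [ 0.  0. -1.]
tool cm to [ 0.4772 -0.1145  0.12  ] [-24.9   -5.97   8.46]
```

{"fn": "play_rows", "kwargs": {"motion": [[1, -3, -0.7, 0, 0], [1, -4.5, -1.1, 0, 0], [1, -5, -1.2, 0, 0], [1, -5, -1.2, 0, 0], [1, -4.4, -1.1, 0, 0], [1, -3, -0.7, 0, 0], [1, 0, 0, 0, 0], [1, 0, 0, 3, 0], [1, 0, 0, 3, 0], [1, 0, 0, 2.5, 0], [1, 0, 0, 0, 0], [1, 0, 0, 0, 0]]}}

```text
time: 17.45
position: [0.4783, -0.1132, 0.1204]
tool_rot: [1.962, 2.453, 0.001]
ft_force: [-0.4, -0.1, 0.3]
grip_width: 0.001
```

```bash
python3 - <<'E'
from h import *
togo([.4772,-.1145,.08])
cv2.imwrite(f"pics/side11.png",cv2.resize(optics.get_image("side")[125:265,155:305,::-1],None,fx=4,fy=4,interpolation=2))
im=optics.get_image("wrist")[:,:,::-1]; cv2.imwrite(f"pics/wrist11.png",im)
E
```

```text
t 17.45 pos [ 0.4783 -0.1132  0.1204] yawx 102.69 q [-0.63  0.08  0.85  2.   -0.07  1.09  0.47] F [-0.37 -0.09  0.27] w 0.001 zt [ 0.001  0.    -1.   ]
tool cm to [ 0.4772 -0.1145  0.08  ] [-0.1  -0.14  4.04]
```

View pics/side11.png

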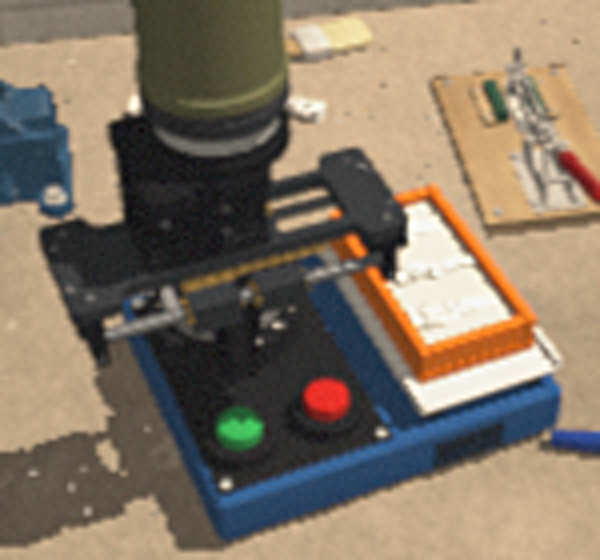

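View pics/wrist11.png

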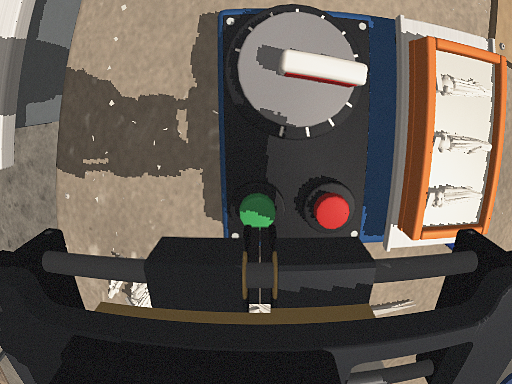

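```bash
python3 - <<'E'
from h import *
s,R=st()
im=cv2.imread("pics/wrist11.png").astype(int); b,g,r=im[...,0],im[...,1],im[...,2]
m=(g>1.4*r)&(g>60); m[:, :230]=0; m[:,290:]=0; m[:170]=0;m[240:]=0
ys,xs=np.nonzero(m); print(xs.min(),xs.max(),ys.min(),ys.max())
for q in [(xs.min()-.5,ys[xs==xs.min()].mean()),(xs.max()+.5,ys[xs==xs.max()].mean()),(xs[ys==ys.min()].mean(),ys.min()-.5)]:
    P=wback(q,.067,s,R); d=R.T@(P-s["position"]); print(np.round(q,1),P.round(4),"tool mm",(d*1000).round(1))
m=(r>2.2*g)&(r>90); m[:,:300]=0; m[:,360:]=0; m[:170]=0;m[240:]=0
ys,xs=np.nonzero(m); print("red",wback((xs.mean(),ys.mean()),.067,s,R))
E
```

```text
t 17.55 pos [ 0.4786 -0.1134  0.1208] yawx 102.7 q [-0.63  0.08  0.85  2.   -0.07  1.09  0.47] F [0.29 0.99 0.44] w 0.009 zt [ 0.002  0.    -1.   ]
239 275 193 230
[238.5 210. ] [ 0.4637 -0.1133  0.067 ] tool mm [  3.4 -14.7  53.7]
[275.5 212.5] [ 0.4908 -0.1092  0.067 ] tool mm [ 1.5 12.7 53.8]
[258.  192.5] [ 0.4747 -0.0969  0.067 ] tool mm [16.9 -0.3 53.8]
red [ 0.53257403 -0.09909782  0.067     ]
```

{"fn": "play_rows", "kwargs": {"motion": [[1, 0, -0.1, 1.5, 0], [1, 0, 0, 1.8, 0], [1, 0, 0, 0.8, 0], [1, 0, 0, 0.3, 0], [1, 0, 0, 0.3, 0], [1, 0, 0, 0.2, 0], [1, 0, 0, 0, 0]]}}

```text
time: 18.42
position: [0.4764, -0.1139, 0.0707]
tool_rot: [-1.962, -2.453, 0.0]
ft_force: [-2.7, 0.2, 4.8]
grip_width: 0.005
```

```bash
python3 - <<'E'
from h import *
st()
cv2.imwrite(f"pics/side12.png",cv2.resize(optics.get_image("side")[125:265,155:305,::-1],None,fx=4,fy=4,interpolation=2))
E
```

```text
t 18.425 pos [ 0.4764 -0.1139  0.0707] yawx 102.71 q [-0.6   0.16  0.85  2.05 -0.15  0.99  0.54] F [-2.73  0.22  4.83] w 0.005 zt [-0.  0. -1.]
```

View pics/side12.png

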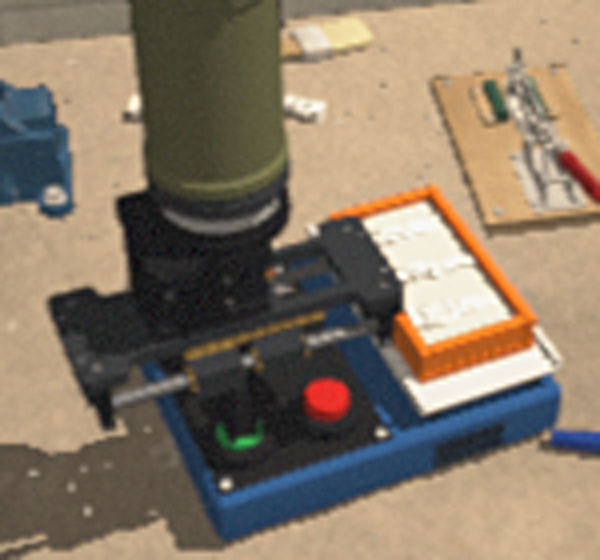

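Contact with the green button (4.8 N, about 4 mm down). I'll press a little further and then read the force.

{"fn": "play_rows", "kwargs": {"motion": [[1, 0, 0, 0.15, 0], [1, 0, 0, 0.1, 0], [1, 0, 0, 0, 0]]}}

```text
time: 18.85
position: [0.4768, -0.1139, 0.0693]
tool_rot: [-1.961, -2.453, -0.001]
ft_force: [-6.7, 0.2, 15.4]
grip_width: 0.006
```

{"fn": "play_rows", "kwargs": {"motion": [[1, 0, 0, 0.08, 0], [1, 0, 0, 0, 0]]}}

```text
time: 19.1
position: [0.4768, -0.1139, 0.0691]
tool_rot: [-1.961, -2.453, -0.001]
ft_force: [-8.8, 0.7, 22.0]
grip_width: 0.004
```

```bash
python3 - <<'E'
from h import *
st()
cv2.imwrite(f"pics/side13.png",cv2.resize(optics.get_image("side")[185:265,175:305,::-1],None,fx=6,fy=6,interpolation=2))
cv2.imwrite(f"pics/wrist13.png",optics.get_image("wrist")[:,:,::-1])
E
```

```text
t 19.1 pos [ 0.4768 -0.1139  0.0691] yawx 102.71 q [-0.6   0.17  0.85  2.05 -0.15  0.99  0.54] F [-8.85  0.75 21.95] w 0.004 zt [-0.001  0.002 -1.   ]
```

View pics/side13.png

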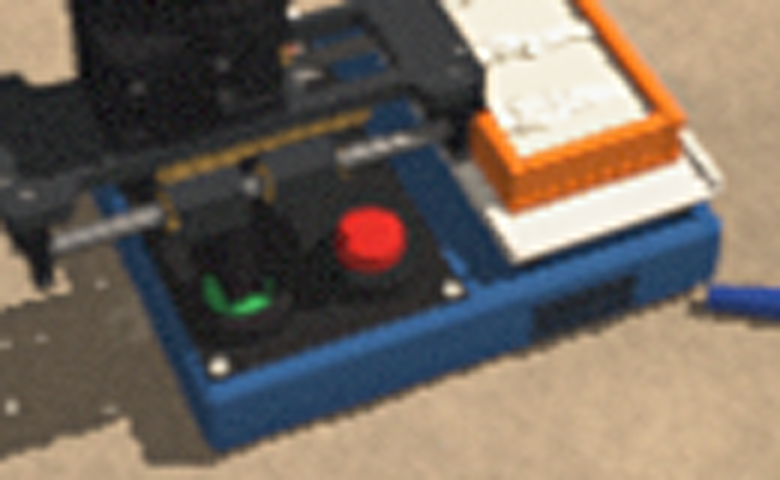

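View pics/wrist13.png

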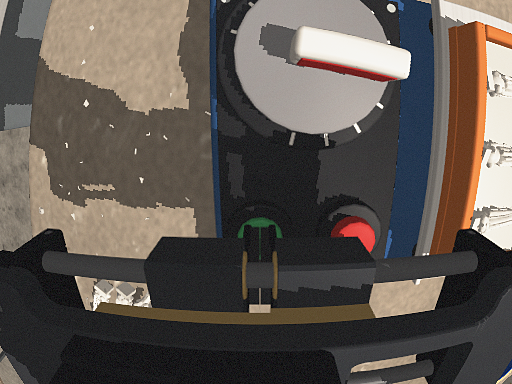

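The button is flush and bottomed: the force rises steeply with no further travel. I'll release straight up and retreat.

{"fn": "play_rows", "kwargs": {"motion": [[1, 0, 0, -0.4, 0], [1, 0, 0, -0.6, 0], [1, 0, 0, -2, 0], [1, 0, 0, -4, 0], [1, 0, 0, -4, 0], [1, 0, 0, -4, 0], [1, -4, 0, -2, 0], [1, -5, 0, 0, 0], [1, -5, 0, 0, 0], [1, -4, 0, 0, 0], [1, 0, 0, 0, 0], [1, 0, 0, 0, 0]]}}

```text
time: 20.7
position: [0.5166, -0.2887, 0.2369]
tool_rot: [-1.961, -2.454, -0.001]
ft_force: [-0.5, 0.2, -0.7]
grip_width: 0.006
```

```bash
python3 - <<'E'
from h import *
st()
im=optics.get_image("top")[:,:,::-1].copy(); cv2.imwrite("pics/t14.png",im); ang(im)
cv2.imwrite("pics/tz14.png",cv2.resize(im[145:265,220:335],None,fx=5,fy=5,interpolation=2))
a=optics.get_image("side")[:,:,::-1]; cv2.imwrite("pics/s14.png",a)
cv2.imwrite("pics/sz14.png",cv2.resize(a[165:265,175:305],None,fx=6,fy=6,interpolation=2))
E
```

```text
t 20.7 pos [ 0.5166 -0.2887  0.2369] yawx 102.74 q [-0.37  0.29  1.02  1.62 -0.25  1.37  0.9 ] F [-0.5   0.21 -0.65] w 0.006 zt [ 0.  0. -1.]
pointer deg (mod 180) 4.99 5758 ((205.30856323242188, 165.72665405273438), (159.11053466796875, 39.49180221557617), 85.18644714355469)
```

View pics/t14.png

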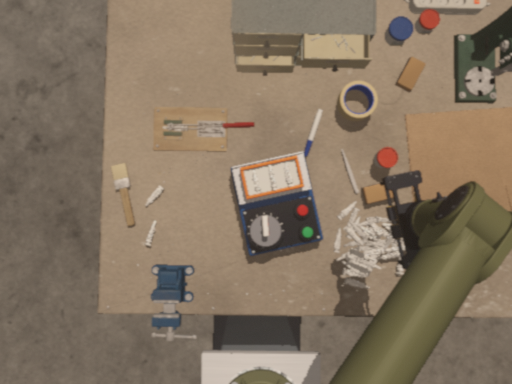

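View pics/sz14.png

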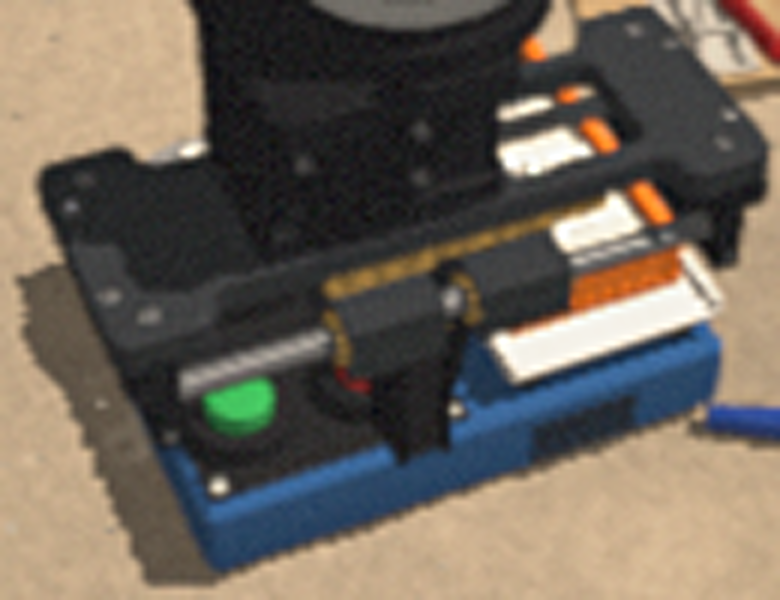

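The dial still reads 4.99° and green is up, standing proud of its collar at about (240,400) in the zoom. The things lying around are where they were, and the tool is free in the air. Handing in.

```bash
python3 -c "
from bench import ticket
print(ticket.close_job())"
```

```text
the job is handed in; nothing more can be done
None
```

I turned the dial clockwise to its fourth click and then pressed and released the green start button. I handed the job in at about 21 s, and it returned no verdict.

- **Dial:** The first push, with closed fingertips on the white side, left the pointer at about 3.6 clicks. The fingertips are thinner than I had assumed. I backed off, measured, and pushed about 4 mm further. The last top image puts the pointer at 5.0°, which is 96.7° or about 4.03 clicks from the start, in line with the fourth mark. The reading was the same before and after the button press.
- **Green button:** It went down until it would go no further, with up to 22 N on the wrist and the fingertips about 6 mm below its rest height. I judged it fully down from that force and height, because the travel itself is not reported. A sideways force of up to 9 N appeared during the press, and I did not find out why. The last side image shows the button up again.
- **Everything else:** I kept clear of the pointer's red side and the red stop button. In the last top picture everything visible lies where it was. The arm hid part of the right side, including some of the sanding block. At hand-in the tool was in the air, with wrist forces below 1 N.

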